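# Hang the glue cauls on their hook in order

## Robot

A 6-joint arm with a two-finger parallel gripper is mounted at the origin on the work surface. World frame = base frame: x ahead of the robot, y to its left, z up, the work surface at z = 0. Lengths are in m, angles in degrees, forces in N, time in s.
With the tool pointing down it reaches from about 0.325 to 0.75 m from the base axis. Payload 7.6 kg.
Tool frame: the origin (TCP) lies at the very end of the fingers, on their centre line; the grasp point (between the pads) lies bot.hold_point_z behind it (bot.hold_point_z is the distance from the TCP to the grasp point, in m); z points along the fingers, y is the line along which they close (so a half turn about z gives the same grasp; the last joint's range is limited). The gripper opens to 85 mm and grips with 20 to 120 N. Pads are 22 mm wide; open, the fingers measure 114 mm over their backs; the gripper's body (76 mm by 85 mm) begins 54 mm behind the grasp point. The pads swing forward as they close: fully open they stand 13 mm farther back than shut.
Start: joints at [-75.705, 2.991, 80.254, -0, 96.75, -4.028], TCP at [0.165, -0.498, 0.231] pointing down, gripper open.
Joint ranges: [-166.34, 166.34], [-52.06, 124.39], [6.96, 135.62], [-60.46, 240.46], [14.63, 156.25], [-167.68, 167.68]. Speed limits (degrees/s): [147.25, 147.25, 172.46, 180, 180, 180].

## Interface

Orientations are given as [roll, pitch, yaw] about the fixed x, y, z axes, in that order (R = Rz(yaw) Ry(pitch) Rx(roll)).
In Python, from cell import bot, cams gives the robot as it stands. The module is installed in compiled form; this text tells all that it offers.
- The arm moves only by the tool step_arm, never from a script. Its argument "steps" is a list of rows, each a list of 7 numbers: the turn, a rotation vector about the tool's x, y, z in degrees, then the shift along the tool's x, y, z in mm, then the opening, from -1 (shut) to 1 (fully open). A call has exactly 8 rows; each row shifts and turns the commanded pose from where the row before left it, along the tool's axes as they then stand; what a row does not reach is not made up. A row lasts 1/8 s, in which the tool goes at most 62.5 mm and 10.7 degrees, less where a joint would pass 70% of its speed; a pose out of reach is approached as far as the arm can. A call with a gripper value outside its range is refused whole. The fingers move at their own pace and stop on an object; "grip_force" is the grip in N (left out, the last holds). Time passes only in rows, so rows that do not move let the fingers close, or fill a call up. It gives the time, the measured TCP pose, the force, the opening and the grip force at its end, in the units of the state.
- bot.get_state(): the state, without advancing time (a new reading comes with each control period).
- cams.capture(name): name is "scene" or "top" or "wrist"; returns a dict with "color" (420x560x3 uint8, blue, green, red), "range_z" (420x560 float32, m along the optical axis (not along the pixel's ray), 0 where there is no reading), "fx", "fy", "cx", "cy" (pixels), "D" ([k1, k2, p1, p2, k3] as OpenCV has them; the pictures are not rectified), "R" (3x3) and "t" (3): a world point X has camera coordinates R X + t. Camera axes: x right, y down, z forward; pixel columns grow to the right and rows downward; lengths in m; the calibration is good to about 2 mm. A picture is of the moment at which its call begins.
- bot.close_job(): hands the job in; it is judged then, once.
The state is a dict: "time": time; "joint_pos": joint angles; "dq": joint speeds; "tau": joint torques, N m; "tool_pos": TCP position; "orientation": TCP orientation; "wrist_force": force on the tool from outside, world axes, zero at the start; "wrist_torque": the same for the moment, N m; "width": finger opening in m; "finger_force": force on a finger pad.
Only numpy, scipy, OpenCV 4.12 (cv2) and the standard library are available. Lean on these libraries where they do the work, as an engineer would, in place of code of your own. Each camera call takes 0.05 s, during which the arm holds its last target. There are 200 camera calls.

## Task

Hang the three saddle-shaped glue cauls on the steel hook arm, largest first, then the medium, then the small one: lower each over the arm without dropping it, slide it back along the arm, press it gently home so that you feel it bear squarely against the stop collar or the caul before it, and let go before fetching the next. The collar is held only by a thumbscrew, so do not shove it along; leave everything else on the bench where it is.

Things in the scene. Friction and masses are not known exactly. Their poses are not given: they have to be found in the camera images.
- hook: Hook stand fixed to the bench. Origin: under its post, at bench level. Wooden post 40 (x) x 60 (y), 175 high; a level steel arm, 18 wide (y), 14 high, its top at z = 140, runs from it along the stand's own -x at y = 0 and ends in a lip 20 high at x = -219 to -227. A caul hung on it has its origin at z = 80, its x along the arm, 3 mm play either side.
- bar_front (a point): Point on the arm's top, on its centre line, 190 mm from the stand's origin (29 mm behind the lip); axes as the stand's. A caul lowered with its centre above this point clears the lip and any cauls already hung.
- bar_root (a point): Point on the arm's top where it meets the post (x = -20). In front of it sits the stop collar: dark steel, 16 (x) x 50 (y), 18 above the arm's top, brass thumbscrew at +y. Its front face is anywhere from x = -43 to -83, is NOT reported and must be felt for. It holds to about 10 N, slips when pushed harder, and may shift at most 3 mm.
- caul_large: The largest of three pale wooden saddle-shaped cauls, standing on two legs: 120 wide (y), 26 thick (x), shoulders at z = 100; on top a central grip tab 30 (y) x 26 (x) x 40 high. Open notch in the underside, mid-width, 24 wide (y), 60 deep, right through along x. Origin: centre of the underside at the feet. Same front and back; 0.1 to 0.3 kg.
- caul_medium: The medium of three pale wooden saddle-shaped cauls, standing on two legs: 100 wide (y), 26 thick (x), shoulders at z = 90; on top a central grip tab 30 (y) x 26 (x) x 40 high. Open notch in the underside, mid-width, 24 wide (y), 60 deep, right through along x. Origin: centre of the underside at the feet. Same front and back; 0.1 to 0.3 kg.
- caul_small: The smallest of three pale wooden saddle-shaped cauls, standing on two legs: 80 wide (y), 26 thick (x), shoulders at z = 80; on top a central grip tab 30 (y) x 26 (x) x 40 high. Open notch in the underside, mid-width, 24 wide (y), 60 deep, right through along x. Origin: centre of the underside at the feet. Same front and back; 0.1 to 0.3 kg.
- glue_pot: black iron glue pot, 110 across, 105 high (bystander, leave alone); origin: on its underside
- screwdriver: black-handled screwdriver lying on the bench (bystander, leave alone); origin: on its underside
- brush: glue brush lying on the bench (bystander, leave alone); origin: on its underside
- hammer: hammer lying on the bench (bystander, leave alone); origin: on its underside
- glue_jar: lidded jar, 64 across, 100 high (bystander, leave alone); origin: on its underside
- dowel_offcut: standing dowel offcut, 40 across, 50 high (bystander, leave alone); origin: on its underside
Not all that is in view belongs to the job. Leave any green or pink look-alike of the caul_large alone.

How it is judged (in metres and radians):
On the way, in this order (a step that is already met when the one before it is completed fails the run):
1. the largest caul, astride the arm, is pressed against the stop collar with at least 1 N (contact force between caul_large and collar_c0 above 1 N and z of caul_large in the frame of hook between 0.07 and 0.095 m).
2. the largest caul hangs on the arm, square, snug against the stop collar, and is let go (z of caul_large in the frame of hook between 0.076 and 0.084 m and y of caul_large in the frame of hook between -0.006 and 0.006 m and angle between caul_large's own z axis and vertical below 0.1 rad and angle between the x axis of caul_large and the x axis of hook, either way round below 0.12 rad and horizontal distance between caul_large and collar_c0 below 0.0245 m and linear speed of caul_large below 0.02 m/s and contact force between caul_large and the fingers below 0.05 N), for 0.2 s.
3. the medium caul, astride the arm, is pressed against the largest with at least 1 N (contact force between caul_medium and caul_large above 1 N and z of caul_medium in the frame of hook between 0.07 and 0.095 m).
4. the medium caul hangs snug against the largest and is let go (z of caul_large in the frame of hook between 0.076 and 0.084 m and y of caul_large in the frame of hook between -0.006 and 0.006 m and angle between each of caul_large, caul_medium's own z axis and vertical below 0.1 rad and angle between the x axis of each of caul_large, caul_medium and the x axis of hook, either way round below 0.12 rad and horizontal distance between caul_large and collar_c0 below 0.0245 m and z of caul_medium in the frame of hook between 0.076 and 0.084 m and y of caul_medium in the frame of hook between -0.006 and 0.006 m and horizontal distance between caul_medium and caul_large below 0.0295 m and linear speed of caul_medium below 0.02 m/s and contact force between caul_medium and the fingers below 0.05 N), for 0.2 s.
5. the small caul, astride the arm, is pressed against the medium with at least 1 N (contact force between caul_small and caul_medium above 1 N and z of caul_small in the frame of hook between 0.07 and 0.095 m).
6. the small caul hangs snug against the medium and is let go (z of caul_large in the frame of hook between 0.076 and 0.084 m and y of caul_large in the frame of hook between -0.006 and 0.006 m and angle between each of caul_large, caul_medium, caul_small's own z axis and vertical below 0.1 rad and angle between the x axis of each of caul_large, caul_medium, caul_small and the x axis of hook, either way round below 0.12 rad and horizontal distance between caul_large and collar_c0 below 0.0245 m and z of caul_medium in the frame of hook between 0.076 and 0.084 m and y of caul_medium in the frame of hook between -0.006 and 0.006 m and horizontal distance between caul_medium and caul_large below 0.0295 m and z of caul_small in the frame of hook between 0.076 and 0.084 m and y of caul_small in the frame of hook between -0.006 and 0.006 m and horizontal distance between caul_small and caul_medium below 0.0295 m and linear speed of caul_small below 0.02 m/s and contact force between caul_small and the fingers below 0.05 N), for 0.2 s.
At the end, for the whole second after the job is handed in: All three hang at rest and released: notch roof on the arm within 4 mm, centred within 6 mm, upright within 0.10 rad, square within 0.12 rad; large against the collar, medium against large, small against medium, each gap under about 3.5 mm (all of step 6 and linear speed of each of caul_large, caul_medium below 0.02 m/s and contact force between each of caul_large, caul_medium and the fingers below 0.05 N); the robot touches nothing.
It fails at once if a caul is dropped or knocked: it moves faster than 0.35 m/s out of the grip ((linear speed of caul_large above 0.35 m/s and contact force between caul_large and the fingers below 0.05 N) or (linear speed of caul_medium above 0.35 m/s and contact force between caul_medium and the fingers below 0.05 N) or (linear speed of caul_small above 0.35 m/s and contact force between caul_small and the fingers below 0.05 N)).
It fails at once if the stop collar is shoved more than 3 mm along the arm (distance of collar_c0 from where it was at the start of the episode above 0.003 m).
It fails at once if a caul is pressed or dropped on the hook stand with more than 40 N (contact force between any of caul_large, caul_medium, caul_small and hook above 40 N).
It fails at once if a bystander is shifted more than 25 mm (distance of any of glue_pot, screwdriver, brush, hammer, glue_jar, dowel_offcut, plane_body_c0 from where it was at the start of the episode above 0.025 m).
It also fails if it takes over 72 s, if anything falls off the work surface, if the arm or the gripper's body presses on something with over 40 N, if the wrist force passes 120 N, or if a joint passes its speed limit or range.

## Working session

There is one attempt and no reset: what is moved stays moved. The work goes in short steps, Python scripts to look and compute and a tool call to move; the robot and the scene stay as the last step left them, time stands still between calls to the robot, and variables do not carry over. Pictures are saved under pics/ and viewed, at most 10 in all, crops included, and the job is handed in when it is done.

Besides the shell and the picture viewer there is one more tool, called after ">>>" in YAML: its name, and indented under it one key for each argument. step_arm: Moves the arm, as the interface text tells. Its arguments: {"type":"object","properties":{"steps":{"type":"array"},"grip_force":{"type":"number"}},"required":["steps"]}

```bash
mkdir -p pics
python3 - <<'E'
from cell import bot,cams
import cv2,numpy as np
s=bot.get_state(); print({k:np.round(v,3) for k,v in s.items()}, bot.hold_point_z)
for n in ("scene","top"):
    c=cams.capture(n); cv2.imwrite(f"pics/{n}0.png",c["color"]); np.savez(f"{n}0.npz",**c)
    print(n,c["fx"],c["D"],np.round(c["R"],3).tolist(),np.round(c["t"],3))
E
```

```text
{'time': np.float64(0.0), 'joint_pos': array([-7.5704e+01,  3.0290e+00,  8.0314e+01, -1.0000e-03,  9.6748e+01,
       -4.0280e+00]), 'dq': array([-0.08 , -0.024,  0.094,  0.01 ,  0.003, -0.034]), 'tau': array([-1.0000e-03, -3.8166e+01, -3.6018e+01, -0.0000e+00,  6.0000e-03,
       -0.0000e+00]), 'tool_pos': array([ 0.165, -0.498,  0.23 ]), 'orientation': array([-1.79909e+02, -5.00000e-03,  1.83240e+01]), 'wrist_force': array([-0.294,  0.473, -0.043]), 'wrist_torque': array([-0.036, -0.016, -0.01 ]), 'finger_force': np.float64(0.0), 'width': np.float64(0.085)} 0.0187
scene 485.34987485944134 [0.0088317 0.        0.        0.        0.       ] [[-0.112, 0.994, 0.001], [0.738, 0.084, -0.669], [-0.665, -0.074, -0.743]] [ 0.135 -0.281  1.848]
top 510.5075493837712 [-0.05617005  0.          0.          0.          0.        ] [[0.034, -0.999, -0.005], [-0.978, -0.032, -0.207], [0.206, 0.011, -0.978]] [-0.076  0.491  1.338]
```

View pics/scene0.png

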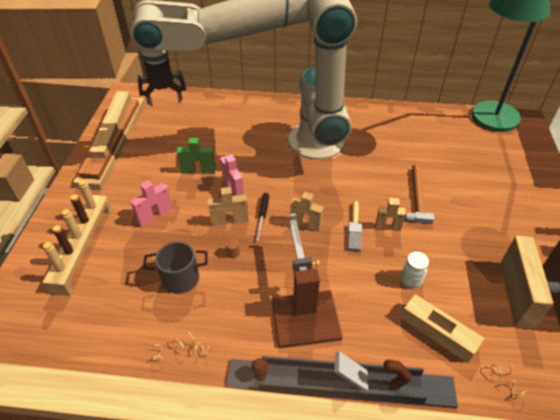

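View pics/top0.png

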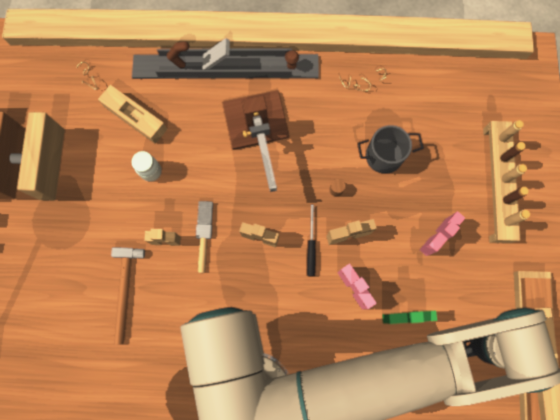

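The scene picture has pale cauls at about (229,207), (307,212) and (390,215). In the top picture they are at (353,232), (260,234) and (162,237). The pink and green look-alikes are at top (443,233), (358,286) and (410,317). The hook arm runs from top (258,125) to (270,188). Next I measure sizes and poses from depth and crop for confirmation.

```bash
cat > h.py <<'E'
import numpy as np,cv2
def cloud(c):
    z=c["range_z"]; h,w=z.shape
    u,v=np.meshgrid(np.arange(w),np.arange(h))
    K=np.array([[c["fx"],0,c["cx"]],[0,c["fy"],c["cy"]],[0,0,1]],float)
    n=cv2.undistortPoints(np.stack([u,v],-1).reshape(-1,1,2).astype(float),K,c["D"]).reshape(h,w,2)
    P=np.dstack([n*z[...,None],z])
    X=(P-c["t"])@c["R"]; X[z<=0]=np.nan
    return X
def rect(p):
    (cx,cy),(a,b),t=cv2.minAreaRect((p*1000).astype(np.float32))
    if a<b: a,b,t=b,a,t+90
    return np.round([cx,cy,a,b,(t+90)%180-90],1)
E
python3 - <<'E'
from h import *
C={n:dict(np.load(f"{n}0.npz")) for n in ("top","scene")}
X={n:cloud(C[n]) for n in C}
for nm,(tu,tv),(su,sv) in (("A",(353,232),(229,207)),("B",(260,234),(307,212)),("C",(162,237),(390,215))):
    for n,(u,v) in (("top",(tu,tv)),("scene",(su,sv))):
        x=X[n][v-32:v+32,u-32:u+32].reshape(-1,3); x=x[x[:,2]>.03]
        c=np.nanmedian(x[x[:,2]>.07],0); x=x[np.hypot(*(x-c)[:,:2].T)<.075]
        zm=np.nanpercentile(x[:,2],98)
        tab=x[x[:,2]>zm-.015]; sh=x[x[:,2]>zm-.055]
        shz=np.median(x[(x[:,2]<zm-.03)&(x[:,2]>zm-.05)][:,2])
        print(nm,n,"ztop",round(zm,3),"shoulder",round(shz,3),"tab",rect(tab[:,:2]),tab[:,:2].mean(0).round(4),"sh",rect(sh[:,:2]),len(tab),len(sh))
for n,(a,b,c,d) in (("top",(205,300,80,200)),("scene",(270,345,205,330))):
    x=X[n][c:d,a:b].reshape(-1,3)
    post=x[x[:,2]>.168]; arm=x[(x[:,2]>.132)&(x[:,2]<.150)]; lip=x[(x[:,2]>.152)&(x[:,2]<.168)]
    print(n,"post",rect(post[:,:2]),post[:,2].max().round(3),"arm",rect(arm[:,:2]),len(arm),np.median(arm[:,2]).round(4))
    print(" lip/collar",lip.round(3)[::max(1,len(lip)//25)].tolist())
im=cv2.resize(C["top"]["color"][80:260,130:390],None,fx=3,fy=3,interpolation=2); cv2.imwrite("pics/crop1.png",im)
E
```

```text
A top ztop 0.143 shoulder 0.1 tab [ 438.3 -253.4   30.7   26.5  -72.4] [ 0.4375 -0.253 ] sh [ 438.3 -253.8  121.    27.5  -73.8] 132 510
A scene ztop 0.142 shoulder 0.1 tab [ 441.6 -253.8   29.3   29.2  -72.8] [ 0.4443 -0.2532] sh [ 441.1 -253.7  119.7   34.2  -73.7] 93 448
B top ztop 0.133 shoulder 0.089 tab [423.   -7.7  30.4  26.8  74.8] [ 0.4225 -0.008 ] sh [423.4  -7.9  99.4  27.4  73.7] 129 424
B scene ztop 0.133 shoulder 0.09 tab [426.1  -7.6  32.7  30.3 -13.7] [ 0.4288 -0.0077] sh [426.8  -8.8 101.7  35.5  75.4] 97 385
C top ztop 0.123 shoulder 0.079 tab [405.6 253.1  31.2  26.7  89. ] [0.4051 0.2522] sh [405.5 252.8  82.7  26.6  89.7] 137 355
C scene ztop 0.122 shoulder 0.079 tab [407.8 253.6  31.   30.3  -1.6] [0.4115 0.2533] sh [408.9 254.4  80.9  33.3 -89.9] 98 346
top post [746.   13.7  60.3  43.  -73.8] 0.181 arm [6.396e+02 5.000e-01 2.404e+02 6.690e+01 9.400e+00] 562 0.1398
 lip/collar [[0.772, 0.004, 0.165], [0.735, -0.016, 0.162], [0.731, -0.011, 0.164], [0.73, 0.002, 0.159], [0.724, 0.025, 0.166], [0.724, 0.004, 0.166], [0.727, 0.021, 0.153], [0.721, 0.034, 0.157], 
[... 472 characters left out ...]
2.9 -74.6] 0.181 arm [650.1   2.  246.5  69.8   8.6] 495 0.1406
 lip/collar [[0.53, -0.042, 0.162], [0.534, -0.051, 0.157], [0.534, -0.042, 0.154], [0.678, 0.017, 0.16], [0.679, 0.001, 0.154], [0.689, -0.024, 0.159], [0.687, -0.001, 0.16], [0.693, -0.027, 0.16], [0.69, -0.001, 0.159], [0.684, 0.023, 0.155], [0.693, -0.006, 0.159], [0.69, 0.018, 0.158], [0.695, -0.011, 0.156], [0.692, 0.013, 0.156], [0.7, -0.013, 0.157], [0.693, 0.018, 0.153], [0.697, 0.005, 0.152], [0.758, -0.015, 0.165], [0.763, 0.035, 0.167], [0.767, 0.018, 0.165], [0.762, 0.04, 0.162], [0.768, 0.008, 0.16], [0.764, 0.031, 0.158], [0.773, -0.007, 0.161], [0.765, 0.016, 0.152], [0.774, -0.006, 0.158], [0.767, 0.018, 0.153]]
```

View pics/crop1.png

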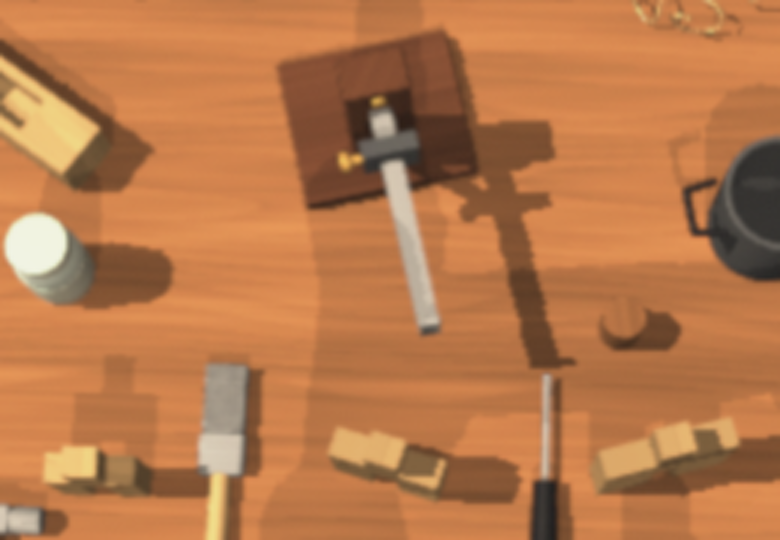

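The crop shows three plain pale cauls: right (665,455) widest, middle (388,462), left (97,468) narrowest. Their measured widths of 121, 99 and 82 mm and top heights of 143, 133 and 123 mm match large, medium and small. The look-alikes are pink or green. Now I refine the arm line and work out the first move.

```bash
cat >> h.py <<'E'
def go(target_xyz,yaw):
    "tool-frame shift (mm) and turn about tool z (deg) from the present pose, tool down"
    from cell import bot
    s=bot.get_state(); p=np.array(s["tool_pos"]); y0=s["orientation"][2]; a=np.radians(y0)
    d=(np.array(target_xyz)-p)*1000
    print("t",round(s["time"],2),"pos",(p*1000).round(1),"rpy",np.round(s["orientation"],2),"F",np.round(s["wrist_force"],2),"w",round(s["width"],4),
      "| shift",np.round([d[0]*np.cos(a)+d[1]*np.sin(a),d[0]*np.sin(a)-d[1]*np.cos(a),-d[2]],1),"turn z",round(y0-yaw,2),"q",np.round(s["joint_pos"],1))
E
python3 - <<'E'
from h import *
for n in ("top","scene"):
    X=cloud(dict(np.load(f"{n}0.npz"))).reshape(-1,3)
    for c,z in (((.44,-.253),.14),((.425,-.008),.13),((.407,.253),.12)):
        m=(np.hypot(X[:,0]-c[0],X[:,1]-c[1])<.03)&(abs(X[:,2]-z-.001)<.004)
        print(n,"tab",rect(X[m][:,:2]),X[m].mean(0).round(4))
    m=(X[:,0]>.54)&(X[:,0]<.67)&(abs(X[:,1]+.02)<.05)&(abs(X[:,2]-.14)<.004); p=X[m]
    vx,vy,x0,y0=cv2.fitLine((p[:,:2]*1000).astype(np.float32),cv2.DIST_HUBER,0,.01,.01).ravel()
    print("arm",rect(p[:,:2]),"yaw",np.degrees(np.arctan2(vy,vx)).round(2),"y at x=560",(y0+vy/vx*(560-x0)).round(1),"y at 670",(y0+vy/vx*(670-x0)).round(1),p[:,2].mean().round(4),len(p))
    m=(X[:,0]>.5)&(X[:,0]<.56)&(abs(X[:,1]+.044)<.03)&(X[:,2]>.15); print("lip",X[m].mean(0).round(4),m.sum())
    m=(X[:,0]>.66)&(X[:,0]<.72)&(abs(X[:,1])<.06)&(X[:,2]>.153)&(X[:,2]<.165); print("collar",rect(X[m][:,:2]))
go((.4395,-.2536,.231),16)
E
```

```text
top tab [ 438.2 -253.5   30.5   25.6  -73.3] [ 0.4383 -0.2537  0.1405]
top tab [423.1  -7.7  30.4  26.3  75.6] [ 0.4229 -0.0083  0.1302]
top tab [405.2 253.4  30.6  26.1 -89.8] [0.4056 0.2529 0.1199]
arm [604.9 -22.6 132.8  18.1  14.5] yaw 15.05 y at x=560 -34.7 y at 670 -5.1 0.1398 287
lip [ 0.5293 -0.0419  0.1576] 28
collar [ 6.998e+02  5.000e-01  4.990e+01  4.610e+01 -8.340e+01]
scene tab [ 441.3 -253.7   29.5   28.9   19.2] [ 0.4418 -0.2545  0.1403]
scene tab [426.   -8.3  33.   28.7 -15.3] [ 0.4257 -0.0082  0.1303]
scene tab [408.8 253.5  29.9  28.9  87.8] [0.409  0.2542 0.1198]
arm [604.1 -24.4 134.5  19.   14.3] yaw 15.06 y at x=560 -36.6 y at 670 -7.0 0.1402 234
lip [ 0.5339 -0.0431  0.1575] 24
collar [689.5  -2.1  50.7  20.9 -76.9]
t 0.1 pos [ 165.  -498.1  230.6] rpy [-1.7992e+02 -1.0000e-02  1.8320e+01] F [-0.15  0.31  0.53] w 0.0856 | shift [ 337.5 -145.8   -0.4] turn z 2.32 q [-75.7   3.   80.3  -0.   96.7  -4. ]
```

>>> step_arm:
  steps:
    - [0,0,0,42,-18,0,1]
    - [0,0,0,42,-18,0,1]
    - [0,0,0,42,-18,0,1]
    - [0,0,0,42,-18,0,1]
    - [0,0,0,42,-18,0,1]
    - [0,0,0,42,-18,0,1]
    - [0,0,0,42,-18,0,1]
    - [0,0,2.3,43,-20,20,1]
  grip_force: 40

```text
time: 1.1
tool_pos: [0.4406, -0.2531, 0.2123]
orientation: [179.9, -0.1, 16.0]
wrist_force: [0.1, -1.0, -0.1]
width: 0.0855
finger_force: 0.0
```

Run:
```python
from h import *
from cell import cams
go((.4393,-.2537,.106),16)
c=cams.capture("wrist"); cv2.imwrite("pics/wrist1.png",c["color"])
X=cloud(c).reshape(-1,3); m=(abs(X[:,2]-.1405)<.004)&(np.hypot(X[:,0]-.44,X[:,1]+.253)<.03)
print(rect(X[m][:,:2]),X[m].mean(0),m.sum())
```

```text
t 1.1 pos [ 440.6 -253.1  212.3] rpy [ 1.7986e+02 -1.1000e-01  1.5960e+01] F [ 0.14 -0.98 -0.07] w 0.0855 | shift [ -1.4   0.2 106.3] turn z -0.04 q [-34.    0.5  85.   -0.   94.4  40. ]
[ 438.4 -252.    29.8   26.8  -73.5] [ 0.43880053 -0.2519447   0.13927552] 1959
```

>>> step_arm:
  steps:
    - [0,0,-0.4,-1,0,30,1]
    - [0,0,0,0,0,35,1]
    - [0,0,0,0,0,30,1]
    - [0,0,0,0,0,11,1]
    - [0,0,0,0,0,0,-1]
    - [0,0,0,0,0,0,-1]
    - [0,0,0,0,0,0,-1]
    - [0,0,0,0,0,0,-1]
  grip_force: 40

```text
time: 2.15
tool_pos: [0.4386, -0.2542, 0.1064]
orientation: [179.9, -0.1, 16.4]
wrist_force: [-1.2, 1.8, 3.3]
width: 0.0294
finger_force: 46.2
```

Run:
```python
from h import *
go((.4393,-.2537,.106),16)
```

```text
t 2.15 pos [ 438.6 -254.2  106.4] rpy [ 1.7994e+02 -7.0000e-02  1.6430e+01] F [-1.2   1.78  3.34] w 0.0294 | shift [ 0.9 -0.3  0.4] turn z 0.43 q [-34.3   4.5  93.2   0.   82.2  39.3]
```

>>> step_arm:
  steps:
    - [0,0,0,0,0,-15,-1]
    - [0,0,0,0,0,-35,-1]
    - [0,0,0,0,0,-45,-1]
    - [0,0,0,0,0,-45,-1]
    - [0,0,0,0,0,-35,-1]
    - [0,0,0,15,-14,0,-1]
    - [0,0,0,23,-22,0,-1]
    - [0,0,0,24,-23,0,-1]
  grip_force: 60

```text
time: 3.15
tool_pos: [0.481, -0.1794, 0.2809]
orientation: [180.0, -0.0, 16.4]
wrist_force: [-0.1, -0.4, -2.2]
width: 0.0292
finger_force: 59.8
```

>>> step_arm:
  steps:
    - [0,0,0,25,-24,0,-1]
    - [0,0,0,25,-24,0,-1]
    - [0,0,0,25,-24,0,-1]
    - [0,0,0,23,-22,0,-1]
    - [0,0,0,15,-14,0,-1]
    - [0,0,1.4,7,-8,0,-1]
    - [0,0,0,0,0,0,-1]
    - [0,0,0,0,0,0,-1]

```text
time: 4.15
tool_pos: [0.563, -0.0354, 0.2804]
orientation: [180.0, 0.0, 15.0]
wrist_force: [-0.9, -0.8, -3.2]
width: 0.0297
finger_force: 60.0
```

```bash
cat > look.py <<'E'
from h import *
from cell import cams
import sys
W=tuple(float(a) for a in sys.argv[2:6]) # x y z yaw target
go(W[:3],W[3])
c=cams.capture("top"); cs=cams.capture("scene")
for n,cc in (("top",c),("scene",cs)):
    X=cloud(cc).reshape(-1,3)
    s0=np.array(__import__("cell").bot.get_state()["tool_pos"])
    # caul shoulders below tcp: 6 mm
    m=(abs(X[:,2]-(s0[2]-.006))<.004)&(np.hypot(X[:,0]-s0[0],X[:,1]-s0[1])<.075)
    print(n,"shoulder",rect(X[m][:,:2]),m.sum())
cv2.imwrite(f"pics/{sys.argv[1]}.png",np.hstack([cv2.resize(c["color"][90:250,190:330],None,fx=2.8,fy=2.8),cv2.resize(cs["color"][150:310,240:380],None,fx=2.8,fy=2.8)]))
E
python3 look.py p1 .564 -.0347 .281 15.05
```

```text
t 4.15 pos [563.  -35.4 280.4] rpy [1.7998e+02 1.0000e-02 1.5010e+01] F [-0.91 -0.78 -3.21] w 0.0297 | shift [ 1.1 -0.4 -0.6] turn z -0.04 q [ -7.3   9.   68.2  -0.  102.8  67.6]
top shoulder [557.8 -36.6 120.8  23.8 -79.4] 162
scene shoulder [566.2 -36.1 119.6  31.9 -75.3] 275
```

View pics/p1.png

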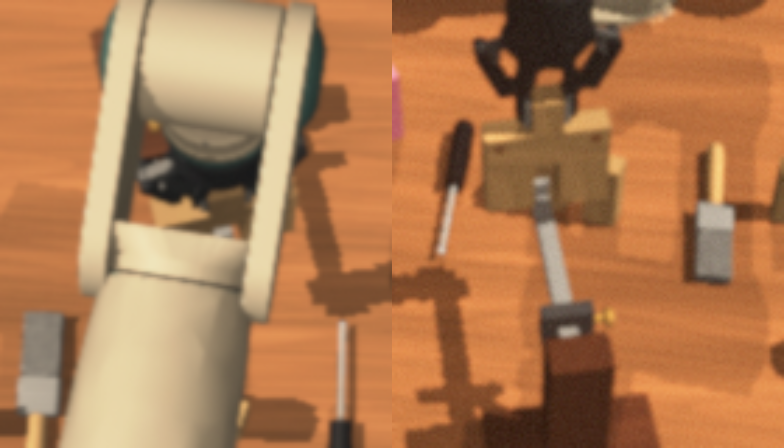

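The composite's right half shows the caul held square, notch (545,205) over the arm tip (543,185), with the screwdriver and hammer clear. The left half is hidden by the robot. I'll lower part way and check the forces.

>>> step_arm:
  steps:
    - [0,0,0,1,-1,15,-1]
    - [0,0,0,0,0,12,-1]
    - [0,0,0,0,0,8,-1]
    - [0,0,0,0,0,8,-1]
    - [0,0,0,0,0,6,-1]
    - [0,0,0,0,0,6,-1]
    - [0,0,0,0,0,6,-1]
    - [0,0,0,0,0,0,-1]

```text
time: 5.25
tool_pos: [0.5637, -0.0336, 0.2187]
orientation: [-180.0, 0.1, 15.0]
wrist_force: [0.4, -0.7, -2.6]
width: 0.0295
finger_force: 60.0
```

Run:
```python
from h import *
go((.564,-.0347,.187),15.05)
```

```text
t 5.25 pos [563.7 -33.6 218.7] rpy [-1.7998e+02  5.0000e-02  1.5020e+01] F [ 0.44 -0.74 -2.6 ] w 0.0295 | shift [-0.   1.2 31.7] turn z -0.03 q [-7.2  9.7 74.5 -0.  95.9 67.8]
```

>>> step_arm:
  steps:
    - [0,0,0,0,0,8,-1]
    - [0,0,0,0,0,8,-1]
    - [0,0,0,0,0,6,-1]
    - [0,0,0,0,0,4,-1]
    - [0,0,0,0,0,2,-1]
    - [0,0,0,0,0,2,-1]
    - [0,0,0,0,0,0,-1]
    - [0,0,0,0,0,0,-1]

```text
time: 6.25
tool_pos: [0.564, -0.0336, 0.1895]
orientation: [180.0, -0.0, 15.0]
wrist_force: [0.1, 0.2, -2.5]
width: 0.0293
finger_force: 60.0
```

Run:
```python
from h import *
go((.668,-.0065,.188),15.05)
```

```text
t 6.25 pos [564.  -33.6 189.5] rpy [ 1.7999e+02 -2.0000e-02  1.5020e+01] F [ 0.15  0.18 -2.47] w 0.0293 | shift [107.5   0.8   1.5] turn z -0.03 q [-7.2 10.3 77.1 -0.  92.6 67.8]
```

>>> step_arm:
  steps:
    - [0,0,0,10,0,0,-1]
    - [0,0,0,14,0,0,-1]
    - [0,0,0,14,0,0,-1]
    - [0,0,0,14,0,0,-1]
    - [0,0,0,14,0,0,-1]
    - [0,0,0,10,0,0,-1]
    - [0,0,0,6,0,0,-1]
    - [0,0,0,3,0,0,-1]

```text
time: 7.25
tool_pos: [0.6463, -0.0115, 0.1892]
orientation: [180.0, 0.0, 15.0]
wrist_force: [-0.1, 0.1, -3.3]
width: 0.0292
finger_force: 59.9
```

Run:
```python
from h import *
go((.668,-.0065,.188),15.05)
```

```text
t 7.25 pos [646.3 -11.5 189.2] rpy [1.800e+02 1.000e-02 1.503e+01] F [-0.07  0.12 -3.29] w 0.0292 | shift [22.3  0.8  1.2] turn z -0.02 q [-4.3 23.6 61.1 -0.  95.3 70.7]
```

>>> step_arm:
  steps:
    - [0,0,0,3,0,0,-1]
    - [0,0,0,3,0,0,-1]
    - [0,0,0,3,0,0,-1]
    - [0,0,0,2,0,0,-1]
    - [0,0,0,2,0,0,-1]
    - [0,0,0,1,0,0,-1]
    - [0,0,0,1,0,0,-1]
    - [0,0,0,0,0,0,-1]

```text
time: 8.25
tool_pos: [0.6605, -0.0077, 0.1893]
orientation: [180.0, 0.0, 15.0]
wrist_force: [0.6, 0.6, -3.1]
width: 0.0289
finger_force: 59.9
```

Run:
```python
from h import *
go((.668,-.0065,.188),15.05)
p=np.array([.6463,-.0115]); d=np.array([np.cos(.2627),np.sin(.2627)])
for n in ("top","scene"):
    X=cloud(dict(np.load(f"{n}0.npz"))).reshape(-1,3); r=(X[:,:2]-p)@d*1000; q=(X[:,:2]-p)@[-d[1],d[0]]*1000
    m=(r>15)&(r<65)&(abs(q)<24)&(abs(X[:,2]-.158)<.003); print(n,np.percentile(r[m],[0,3,10,50,90,97,100]).round(1),m.sum())
```

```text
t 8.25 pos [660.5  -7.7 189.3] rpy [179.99   0.    15.03] F [ 0.59  0.62 -3.07] w 0.0289 | shift [7.5 0.8 1.3] turn z -0.02 q [-3.9 26.  58.  -0.  96.  71.1]
top [32.9 33.7 35.  41.9 49.2 49.9 51.3] 92
scene [33.4 34.9 37.1 45.4 51.3 53.3 54.5] 86
```

>>> step_arm:
  steps:
    - [0,0,0,1,0,0,-1]
    - [0,0,0,1,0,0,-1]
    - [0,0,0,0.5,0,0,-1]
    - [0,0,0,0.5,0,0,-1]
    - [0,0,0,0.5,0,0,-1]
    - [0,0,0,0.5,0,0,-1]
    - [0,0,0,0,0,0,-1]
    - [0,0,0,0,0,0,-1]

```text
time: 9.25
tool_pos: [0.6644, -0.0066, 0.1893]
orientation: [180.0, 0.0, 15.0]
wrist_force: [0.0, 1.1, -2.4]
width: 0.0292
finger_force: 59.9
```

Run:
```python
from h import *
go((.668,-.0065,.188),15.05)
```

```text
t 9.25 pos [664.4  -6.6 189.3] rpy [180.     0.    15.02] F [ 0.05  1.13 -2.39] w 0.0292 | shift [3.5 0.8 1.3] turn z -0.03 q [-3.8 26.7 57.1 -0.  96.2 71.2]
```

>>> step_arm:
  steps:
    - [0,0,0,0.4,0,0,-1]
    - [0,0,0,0.4,0,0,-1]
    - [0,0,0,0.4,0,0,-1]
    - [0,0,0,0.3,0,0,-1]
    - [0,0,0,0.3,0,0,-1]
    - [0,0,0,0.2,0,0,-1]
    - [0,0,0,0,0,0,-1]
    - [0,0,0,0,0,0,-1]

```text
time: 10.25
tool_pos: [0.6663, -0.0061, 0.1893]
orientation: [180.0, -0.0, 15.0]
wrist_force: [0.2, -0.7, -3.2]
width: 0.0291
finger_force: 59.9
```

>>> step_arm:
  steps:
    - [0,0,0,0.3,0,0,-1]
    - [0,0,0,0.3,0,0,-1]
    - [0,0,0,0.3,0,0,-1]
    - [0,0,0,0.3,0,0,-1]
    - [0,0,0,0.3,0,0,-1]
    - [0,0,0,0,0,0,-1]
    - [0,0,0,0,0,0,-1]
    - [0,0,0,0,0,0,-1]

```text
time: 11.25
tool_pos: [0.6671, -0.0059, 0.1894]
orientation: [-180.0, 0.1, 15.0]
wrist_force: [-6.6, -0.3, 0.1]
width: 0.0291
finger_force: 60.2
```

Contact felt at about 6.5 N along the arm. I'll back off slightly, lower to the seat, then release.

>>> step_arm:
  steps:
    - [0,0,0,-0.6,0,0,-1]
    - [0,0,0,0,0,0.8,-1]
    - [0,0,0,0,0,0.8,-1]
    - [0,0,0,0,0,0.6,-1]
    - [0,0,0,0,0,0.3,-1]
    - [0,0,0,0,0,0,-1]
    - [0,0,0,0,0,0,-1]
    - [0,0,0,0,0,0,-1]

```text
time: 12.25
tool_pos: [0.667, -0.0062, 0.1871]
orientation: [180.0, 0.0, 15.0]
wrist_force: [-5.6, -1.3, 1.2]
width: 0.0296
finger_force: 60.4
```

>>> step_arm:
  steps:
    - [0,0,0,-0.5,0,0,-1]
    - [0,0,0,0,0,0.4,-1]
    - [0,0,0,0,0,0,-1]
    - [0,0,0,0,0,0,1]
    - [0,0,0,0,0,0,1]
    - [0,0,0,0,0,0,1]
    - [0,0,0,0,0,0,1]
    - [0,0,0,0,0,0,1]

```text
time: 13.25
tool_pos: [0.6667, -0.006, 0.1864]
orientation: [180.0, -0.0, 15.0]
wrist_force: [0.3, 0.7, -0.0]
width: 0.0856
finger_force: 0.0
```

>>> step_arm:
  steps:
    - [0,0,0,0,0,-20,1]
    - [0,0,0,0,0,-35,1]
    - [0,0,0,0,0,-35,1]
    - [0,0,0,0,0,0,1]
    - [0,0,0,0,0,0,1]
    - [0,0,0,0,0,0,1]
    - [0,0,0,0,0,0,1]
    - [0,0,0,0,0,0,1]

```text
time: 14.25
tool_pos: [0.6666, -0.006, 0.2759]
orientation: [-180.0, 0.0, 15.0]
wrist_force: [0.3, -0.1, -0.6]
width: 0.0852
finger_force: 0.0
```

```bash
cat > chk.py <<'E'
from h import *
from cell import cams
import sys
H=np.array(eval(sys.argv[1])) # shoulder heights expected
d=np.array([np.cos(.2627),np.sin(.2627)])
c=cams.capture("scene"); X=cloud(c).reshape(-1,3)
for z,r0 in H:
    p=np.array([.747,.0138])-d*r0
    r=(X[:,:2]-p)@d*1000; q=(X[:,:2]-p)@[-d[1],d[0]]*1000
    m=(abs(X[:,2]-z)<.005)&(abs(r)<18)&(abs(q)<70)
    print("z",X[m][:,2].mean().round(4),rect(X[m][:,:2]),"centre along/across",((r[m].max()+r[m].min())/2).round(1),((q[m].max()+q[m].min())/2).round(1),m.sum())
E
python3 chk.py "[(.18,.0805),(.22,.0805)]"; python3 -c "
from h import *
go((.4245,-.008,.29),-16)"
```

```text
z 0.1799 [668.9  -6.9 120.   31.3 -74.2] centre along/across -0.4 0.2 328
z 0.2197 [669.5  -6.7  30.1  29.5 -77.3] centre along/across 0.0 0.1 112
t 14.3 pos [666.6  -6.  276. ] rpy [-1.7999e+02  3.0000e-02  1.5030e+01] F [ 0.16 -0.14  0.2 ] w 0.0855 | shift [-234.4  -60.8  -14. ] turn z 31.03 q [ -3.7  26.9  47.1  -0.  106.1  71.3]
```

Large hangs seated: shoulder z 0.180, square and centred. Now the medium.

>>> step_arm:
  steps:
    - [0,0,0,-35,-9,0,1]
    - [0,0,0,-50,-13,0,1]
    - [0,0,0,-50,-13,0,1]
    - [0,0,0,-50,-13,0,1]
    - [0,0,0,-50,-13,0,1]
    - [0,0,10.2,0,0,20,1]
    - [0,0,10.2,0,0,25,1]
    - [0,0,10.2,0,0,20,1]
  grip_force: 60

```text
time: 15.3
tool_pos: [0.4236, -0.008, 0.2107]
orientation: [-180.0, -0.0, -15.9]
wrist_force: [0.8, 0.2, 0.2]
width: 0.0853
finger_force: 0.0
```

Run:
```python
from h import *
from cell import cams
c=cams.capture("wrist")
X=cloud(c).reshape(-1,3); m=(abs(X[:,2]-.1302)<.004)&(np.hypot(X[:,0]-.424,X[:,1]+.008)<.03)
r=rect(X[m][:,:2]); print(r,X[m].mean(0),m.sum())
go((X[m].mean(0)[0],X[m].mean(0)[1],.096),-15.5)
```

```text
[423.7  -6.4  30.1  26.6  73.7] [ 0.42424911 -0.00660683  0.12925231] 1813
t 15.35 pos [422.7  -7.9 208. ] rpy [179.95   0.22 -16.32] F [ 0.15 -0.51 -2.18] w 0.0856 | shift [  1.1  -1.7 112. ] turn z -0.82 q [ -6.1 -13.3  98.2  -0.   95.4 100.2]
```

>>> step_arm:
  steps:
    - [0,0,0,1,-1,30,1]
    - [0,0,0,0,0,35,1]
    - [0,0,0,0,0,30,1]
    - [0,0,0,0,0,18,1]
    - [0,0,0,0,0,0,1]
    - [0,0,0,0,0,0,-1]
    - [0,0,0,0,0,0,-1]
    - [0,0,0,0,0,0,-1]

```text
time: 16.35
tool_pos: [0.4255, -0.0073, 0.0991]
orientation: [-180.0, -0.1, -15.6]
wrist_force: [-0.7, 0.1, -0.5]
width: 0.0318
finger_force: 0.0
```

>>> step_arm:
  steps:
    - [0,0,0,0,0,0,-1]
    - [0,0,0,0,0,-15,-1]
    - [0,0,0,0,0,-35,-1]
    - [0,0,0,0,0,-45,-1]
    - [0,0,0,0,0,-45,-1]
    - [0,0,0,0,0,-35,-1]
    - [0,0,0,0,0,0,-1]
    - [0,0,0,0,0,0,-1]

```text
time: 17.35
tool_pos: [0.4246, -0.0073, 0.272]
orientation: [180.0, 0.1, -15.6]
wrist_force: [-0.9, 0.3, -3.6]
width: 0.029
finger_force: 59.9
```

Run:
```python
from h import *
go((.5637,-.0336,.27),15.05)
```

```text
t 17.35 pos [424.6  -7.3 272. ] rpy [ 1.7997e+02  1.3000e-01 -1.5580e+01] F [-0.94  0.35 -3.59] w 0.029 | shift [141. -12.   2.] turn z -30.63 q [ -6.  -13.7  91.3  -0.  102.6  99.6]
```

>>> step_arm:
  steps:
    - [0,0,-10.2,0,0,0,-1]
    - [0,0,-10.2,0,0,0,-1]
    - [0,0,-10.2,0,0,0,-1]
    - [0,0,0,30,15,0,-1]
    - [0,0,0,40,20,0,-1]
    - [0,0,0,38,18,0,-1]
    - [0,0,0,19.5,8.5,0,-1]
    - [0,0,0,0,0,0,-1]

```text
time: 18.35
tool_pos: [0.5641, -0.0338, 0.2702]
orientation: [-179.9, 0.3, 15.0]
wrist_force: [-0.0, -0.5, -2.8]
width: 0.0293
finger_force: 60.0
```

Run:
```python
from h import *
go((.5637,-.0336,.181),15.05)
```

```text
t 18.35 pos [564.1 -33.8 270.2] rpy [-179.89    0.29   15.01] F [-0.03 -0.51 -2.84] w 0.0293 | shift [-0.4 -0.3 89.2] turn z -0.04 q [ -7.2   9.5  68.9  -0.  101.9  67.8]
```

>>> step_arm:
  steps:
    - [0,0,0,0,0,10,-1]
    - [0,0,0,0,0,12,-1]
    - [0,0,0,0,0,10,-1]
    - [0,0,0,0,0,8,-1]
    - [0,0,0,0,0,8,-1]
    - [0,0,0,0,0,6,-1]
    - [0,0,0,0,0,6,-1]
    - [0,0,0,0,0,0,-1]

```text
time: 19.35
tool_pos: [0.5641, -0.0336, 0.2128]
orientation: [-180.0, 0.0, 15.0]
wrist_force: [-0.6, 1.2, -2.2]
width: 0.0293
finger_force: 60.0
```

>>> step_arm:
  steps:
    - [0,0,0,0,0,8,-1]
    - [0,0,0,0,0,8,-1]
    - [0,0,0,0,0,7,-1]
    - [0,0,0,0,0,4,-1]
    - [0,0,0,0,0,2,-1]
    - [0,0,0,0,0,2,-1]
    - [0,0,0,0,0,0,-1]
    - [0,0,0,0,0,0,-1]

```text
time: 20.35
tool_pos: [0.5643, -0.0337, 0.1826]
orientation: [180.0, -0.0, 15.0]
wrist_force: [0.3, 0.2, -2.5]
width: 0.029
finger_force: 60.1
```

>>> step_arm:
  steps:
    - [0,0,0,9,0,0,-1]
    - [0,0,0,14,0,0,-1]
    - [0,0,0,14,0,0,-1]
    - [0,0,0,14,0,0,-1]
    - [0,0,0,10,0,0,-1]
    - [0,0,0,6,0,0,-1]
    - [0,0,0,3,0,0,-1]
    - [0,0,0,1,0,0,-1]

```text
time: 21.35
tool_pos: [0.6328, -0.0153, 0.1824]
orientation: [180.0, 0.0, 15.0]
wrist_force: [-0.3, -0.4, -2.1]
width: 0.0295
finger_force: 60.1
```

Run:
```python
from h import *
go((.6419,-.0127,.181),15.05)
```

```text
t 21.35 pos [632.8 -15.3 182.4] rpy [1.800e+02 1.000e-02 1.502e+01] F [-0.33 -0.39 -2.07] w 0.0295 | shift [ 9.5 -0.1  1.4] turn z -0.03 q [-4.7 21.5 64.5 -0.  93.9 70.3]
```

>>> step_arm:
  steps:
    - [0,0,0,1.5,0,1,-1]
    - [0,0,0,1.5,0,1,-1]
    - [0,0,0,1,0,0,-1]
    - [0,0,0,1,0,0,-1]
    - [0,0,0,0.5,0,0,-1]
    - [0,0,0,0.5,0,0,-1]
    - [0,0,0,0,0,0,-1]
    - [0,0,0,0,0,0,-1]

```text
time: 22.35
tool_pos: [0.6386, -0.0137, 0.1804]
orientation: [180.0, 0.0, 15.0]
wrist_force: [-0.4, -0.8, -2.0]
width: 0.0287
finger_force: 60.1
```

>>> step_arm:
  steps:
    - [0,0,0,0.4,0,0,-1]
    - [0,0,0,0.4,0,0,-1]
    - [0,0,0,0.4,0,0,-1]
    - [0,0,0,0.3,0,0,-1]
    - [0,0,0,0,0,0,-1]
    - [0,0,0,0,0,0,-1]
    - [0,0,0,0,0,0,-1]
    - [0,0,0,0,0,0,-1]

```text
time: 23.35
tool_pos: [0.64, -0.0133, 0.1804]
orientation: [180.0, -0.0, 15.0]
wrist_force: [0.0, -0.7, -1.8]
width: 0.0289
finger_force: 60.1
```

>>> step_arm:
  steps:
    - [0,0,0,0.4,0,0,-1]
    - [0,0,0,0.4,0,0,-1]
    - [0,0,0,0.3,0,0,-1]
    - [0,0,0,0.3,0,0,-1]
    - [0,0,0,0,0,0,-1]
    - [0,0,0,0,0,0,-1]
    - [0,0,0,0,0,0,-1]
    - [0,0,0,0,0,0,-1]

```text
time: 24.35
tool_pos: [0.6414, -0.0129, 0.1804]
orientation: [180.0, 0.0, 15.0]
wrist_force: [0.4, -0.4, -2.3]
width: 0.0295
finger_force: 60.1
```

>>> step_arm:
  steps:
    - [0,0,0,0.4,0,0,-1]
    - [0,0,0,0.3,0,0,-1]
    - [0,0,0,0.3,0,0,-1]
    - [0,0,0,0.3,0,0,-1]
    - [0,0,0,0,0,0,-1]
    - [0,0,0,0,0,0,-1]
    - [0,0,0,0,0,0,-1]
    - [0,0,0,0,0,0,-1]

```text
time: 25.35
tool_pos: [0.6426, -0.0126, 0.1804]
orientation: [180.0, 0.0, 15.0]
wrist_force: [-0.2, -0.1, -2.0]
width: 0.029
finger_force: 60.1
```

>>> step_arm:
  steps:
    - [0,0,0,0.3,0,0,-1]
    - [0,0,0,0.3,0,0,-1]
    - [0,0,0,0.3,0,0,-1]
    - [0,0,0,0.3,0,0,-1]
    - [0,0,0,0,0,0,-1]
    - [0,0,0,0,0,0,-1]
    - [0,0,0,0,0,0,-1]
    - [0,0,0,0,0,0,-1]

```text
time: 26.35
tool_pos: [0.6437, -0.0123, 0.1804]
orientation: [-180.0, 0.0, 15.0]
wrist_force: [-2.6, -0.2, -1.7]
width: 0.0289
finger_force: 60.1
```

>>> step_arm:
  steps:
    - [0,0,0,0.2,0,0,-1]
    - [0,0,0,0.2,0,0,-1]
    - [0,0,0,0,0,0,-1]
    - [0,0,0,0,0,0,-1]
    - [0,0,0,0,0,0,-1]
    - [0,0,0,0,0,0,-1]
    - [0,0,0,0,0,0,-1]
    - [0,0,0,0,0,0,-1]

```text
time: 27.35
tool_pos: [0.6439, -0.0123, 0.1805]
orientation: [-180.0, 0.0, 15.0]
wrist_force: [-5.8, 0.3, -0.3]
width: 0.0293
finger_force: 60.3
```

>>> step_arm:
  steps:
    - [0,0,0,-0.5,0,0.5,-1]
    - [0,0,0,-0.4,0,0.7,-1]
    - [0,0,0,0,0,0.5,-1]
    - [0,0,0,0,0,0.3,-1]
    - [0,0,0,0,0,0.2,-1]
    - [0,0,0,0,0,0,-1]
    - [0,0,0,0,0,0,-1]
    - [0,0,0,0,0,0,-1]

```text
time: 28.35
tool_pos: [0.6438, -0.0124, 0.1792]
orientation: [180.0, -0.1, 15.0]
wrist_force: [-1.1, 0.5, 4.8]
width: 0.0291
finger_force: 60.9
```

>>> step_arm:
  steps:
    - [0,0,0,0,0,-0.5,-1]
    - [0,0,0,0,0,0,1]
    - [0,0,0,0,0,0,1]
    - [0,0,0,0,0,0,1]
    - [0,0,0,0,0,0,1]
    - [0,0,0,0,0,0,1]
    - [0,0,0,0,0,-25,1]
    - [0,0,0,0,0,-40,1]

```text
time: 29.35
tool_pos: [0.6427, -0.0124, 0.2427]
orientation: [-179.9, 0.2, 15.0]
wrist_force: [0.7, 0.4, -0.3]
width: 0.0853
finger_force: 0.0
```

```bash
python3 chk.py "[(.18,.0805),(.22,.0805),(.17,.1065),(.21,.1065)]"; python3 -c "
from h import *
go((.406,.253,.26),0)"
```

```text
z 0.1801 [668.4  -7.2 119.4  32.2 -75.7] centre along/across -0.9 0.2 327
z 0.2197 [668.4  -7.1  30.   28.2 -76.6] centre along/across -0.9 0.2 111
z 0.1702 [638.5 -15.5 102.   29.1 -68. ] centre along/across -1.3 -0.1 124
z 0.2103 [643.7 -14.4  29.3  28.  -77.4] centre along/across -0.9 -0.5 63
t 29.4 pos [644.3 -12.5 250.9] rpy [179.85  -0.42  15.02] F [ 0.63 -0.21  5.24] w 0.0854 | shift [-161.4 -318.2   -9.1] turn z 15.02 q [ -4.4  22.3  55.8  -0.  101.4  70.6]
```

>>> step_arm:
  steps:
    - [0,0,0,-12,-24,0,1]
    - [0,0,0,-22,-43,0,1]
    - [0,0,0,-24,-47,0,1]
    - [0,0,0,-24,-47,0,1]
    - [0,0,0,-24,-47,0,1]
    - [0,0,0,-24,-47,0,1]
    - [0,0,0,-20,-40,0,1]
    - [0,0,0,-11,-23,0,1]

```text
time: 30.4
tool_pos: [0.404, 0.2544, 0.244]
orientation: [-180.0, -0.1, 15.1]
wrist_force: [-0.0, -0.7, -0.5]
width: 0.0855
finger_force: 0.0
```

>>> step_arm:
  steps:
    - [0,0,7.5,0,0,15,1]
    - [0,0,7.5,0,0,25,1]
    - [0,0,0,0,0,15,1]
    - [0,0,0,0,0,0,1]
    - [0,0,0,0,0,0,1]
    - [0,0,0,0,0,0,1]
    - [0,0,0,0,0,0,1]
    - [0,0,0,0,0,0,1]

```text
time: 31.4
tool_pos: [0.4055, 0.253, 0.1889]
orientation: [-180.0, -0.0, 0.0]
wrist_force: [-0.2, 0.3, 0.1]
width: 0.0856
finger_force: 0.0
```

Run:
```python
from h import *
from cell import cams
c=cams.capture("wrist")
X=cloud(c).reshape(-1,3); m=(abs(X[:,2]-.1202)<.004)&(np.hypot(X[:,0]-.406,X[:,1]-.253)<.03)
r=rect(X[m][:,:2]); print(r,X[m].mean(0),m.sum())
go((X[m].mean(0)[0],X[m].mean(0)[1],.088),0)
```

```text
[406.6 256.4  30.   26.4 -89.3] [0.40707708 0.25624018 0.11925024] 1996
t 31.45 pos [405.5 253.  188.8] rpy [-1.8e+02 -2.0e-02  3.0e-02] F [-0.35 -0.37 -0.37] w 0.0856 | shift [  1.6  -3.2 100.8] turn z 0.03 q [ 27.5  -3.8  91.8  -0.   91.9 117.5]
```

>>> step_arm:
  steps:
    - [0,0,-0.3,0.7,-0.8,25,1]
    - [0,0,0,0,0,32,1]
    - [0,0,0,0,0,28,1]
    - [0,0,0,0,0,16,1]
    - [0,0,0,0,0,0,1]
    - [0,0,0,0,0,0,-1]
    - [0,0,0,0,0,0,-1]
    - [0,0,0,0,0,0,-1]

```text
time: 32.45
tool_pos: [0.4064, 0.254, 0.0884]
orientation: [-180.0, -0.1, 0.3]
wrist_force: [-1.0, -0.0, -0.3]
width: 0.0319
finger_force: 0.5
```

>>> step_arm:
  steps:
    - [0,0,0,0,0,0,-1]
    - [0,0,0,0,0,0,-1]
    - [0,0,0,0,0,0,-1]
    - [0,0,0,0,0,-15,-1]
    - [0,0,0,0,0,-35,-1]
    - [0,0,0,0,0,-45,-1]
    - [0,0,0,0,0,-45,-1]
    - [0,0,0,0,0,-35,-1]

```text
time: 33.45
tool_pos: [0.4059, 0.2537, 0.2651]
orientation: [-180.0, -0.1, 0.3]
wrist_force: [0.2, 0.7, -1.9]
width: 0.0293
finger_force: 64.0
```

Run:
```python
from h import *
go((.5637,-.0336,.262),15.05)
```

```text
t 33.45 pos [405.9 253.7 265.1] rpy [-1.7997e+02 -6.0000e-02  3.2000e-01] F [ 0.2   0.71 -1.93] w 0.0293 | shift [156.2 288.2   3.1] turn z -14.73 q [ 27.6  -4.9  84.3  -0.  100.6 117.3]
```

>>> step_arm:
  steps:
    - [0,0,0,11,20,0,-1]
    - [0,0,0,19.5,36,0,-1]
    - [0,0,0,24,44,0,-1]
    - [0,0,0,25,46,0,-1]
    - [0,0,0,25,46,0,-1]
    - [0,0,0,24,44,0,-1]
    - [0,0,0,18,34,0,-1]
    - [0,0,0,9.5,18,0,-1]

```text
time: 34.45
tool_pos: [0.5639, -0.0349, 0.2624]
orientation: [-180.0, 0.1, 0.2]
wrist_force: [-0.1, 0.4, -2.3]
width: 0.0291
finger_force: 64.2
```

>>> step_arm:
  steps:
    - [0,0,-5,0,0,0,-1]
    - [0,0,-6,0,0,0,-1]
    - [0,0,-3.7,0,0,0,-1]
    - [0,0,0,0,0,0,-1]
    - [0,0,0,0,0,0,-1]
    - [0,0,0,0,0,0,-1]
    - [0,0,0,0,0,0,-1]
    - [0,0,0,0,0,0,-1]

```text
time: 35.45
tool_pos: [0.5637, -0.0333, 0.2627]
orientation: [180.0, 0.0, 15.0]
wrist_force: [0.2, 0.1, -1.5]
width: 0.0289
finger_force: 64.1
```

Run:
```python
from h import *
go((.5641,-.0337,.171),15.05)
```

```text
t 35.45 pos [563.7 -33.3 262.7] rpy [180.     0.    15.01] F [ 0.22  0.06 -1.49] w 0.0289 | shift [ 0.3  0.5 91.7] turn z -0.04 q [ -7.1   9.2  70.1  -0.  100.8  67.9]
```

>>> step_arm:
  steps:
    - [0,0,0,0.3,0.5,10,-1]
    - [0,0,0,0,0,12,-1]
    - [0,0,0,0,0,10,-1]
    - [0,0,0,0,0,8,-1]
    - [0,0,0,0,0,8,-1]
    - [0,0,0,0,0,6,-1]
    - [0,0,0,0,0,6,-1]
    - [0,0,0,0,0,0,-1]

```text
time: 36.45
tool_pos: [0.564, -0.0338, 0.2022]
orientation: [-180.0, 0.0, 15.0]
wrist_force: [0.4, -0.5, -1.7]
width: 0.029
finger_force: 64.1
```

>>> step_arm:
  steps:
    - [0,0,0,0,0,8,-1]
    - [0,0,0,0,0,8,-1]
    - [0,0,0,0,0,7,-1]
    - [0,0,0,0,0,4,-1]
    - [0,0,0,0,0,2,-1]
    - [0,0,0,0,0,1.5,-1]
    - [0,0,0,0,0,0,-1]
    - [0,0,0,0,0,0,-1]

```text
time: 37.45
tool_pos: [0.5642, -0.0337, 0.1724]
orientation: [180.0, -0.0, 15.0]
wrist_force: [0.0, -0.2, -1.2]
width: 0.0289
finger_force: 64.1
```

>>> step_arm:
  steps:
    - [0,0,0,6,0,0,-1]
    - [0,0,0,9,0,0,-1]
    - [0,0,0,10,0,0,-1]
    - [0,0,0,9,0,0,-1]
    - [0,0,0,7,0,0,-1]
    - [0,0,0,4,0,0,-1]
    - [0,0,0,2,0,0,-1]
    - [0,0,0,0,0,0,-1]

```text
time: 38.45
tool_pos: [0.6095, -0.0216, 0.1722]
orientation: [180.0, 0.0, 15.0]
wrist_force: [-0.4, 0.4, -1.3]
width: 0.0295
finger_force: 64.1
```

Run:
```python
from h import *
go((.618,-.0191,.171),15.05)
```

```text
t 38.45 pos [609.5 -21.6 172.2] rpy [180.     0.    15.02] F [-0.44  0.38 -1.28] w 0.0295 | shift [ 8.8 -0.2  1.2] turn z -0.03 q [-5.5 18.  70.  -0.  91.9 69.5]
```

>>> step_arm:
  steps:
    - [0,0,0,1.5,0,1,-1]
    - [0,0,0,1,0,0.5,-1]
    - [0,0,0,1,0,0,-1]
    - [0,0,0,1,0,0,-1]
    - [0,0,0,0.5,0,0,-1]
    - [0,0,0,0.5,0,0,-1]
    - [0,0,0,0.5,0,0,-1]
    - [0,0,0,0,0,0,-1]

```text
time: 39.45
tool_pos: [0.6154, -0.02, 0.1707]
orientation: [180.0, -0.0, 15.0]
wrist_force: [0.1, -0.1, -2.0]
width: 0.029
finger_force: 64.1
```

>>> step_arm:
  steps:
    - [0,0,0,0.4,0,0,-1]
    - [0,0,0,0.4,0,0,-1]
    - [0,0,0,0.3,0,0,-1]
    - [0,0,0,0.3,0,0,-1]
    - [0,0,0,0,0,0,-1]
    - [0,0,0,0,0,0,-1]
    - [0,0,0,0,0,0,-1]
    - [0,0,0,0,0,0,-1]

```text
time: 40.45
tool_pos: [0.6167, -0.0197, 0.1707]
orientation: [180.0, 0.0, 15.0]
wrist_force: [-0.9, -0.6, -1.4]
width: 0.029
finger_force: 64.1
```

>>> step_arm:
  steps:
    - [0,0,0,0.3,0,0,-1]
    - [0,0,0,0.3,0,0,-1]
    - [0,0,0,0.3,0,0,-1]
    - [0,0,0,0.3,0,0,-1]
    - [0,0,0,0,0,0,-1]
    - [0,0,0,0,0,0,-1]
    - [0,0,0,0,0,0,-1]
    - [0,0,0,0,0,0,-1]

```text
time: 41.45
tool_pos: [0.6171, -0.0196, 0.1708]
orientation: [-180.0, 0.1, 15.0]
wrist_force: [-8.2, -2.3, 2.1]
width: 0.0293
finger_force: 64.5
```

>>> step_arm:
  steps:
    - [0,0,0,-0.6,0,0,-1]
    - [0,0,0,-0.5,0,0.5,-1]
    - [0,0,0,0,0,0.5,-1]
    - [0,0,0,0,0,0.5,-1]
    - [0,0,0,0,0,0.3,-1]
    - [0,0,0,0,0,0,-1]
    - [0,0,0,0,0,0,-1]
    - [0,0,0,0,0,0,-1]

```text
time: 42.45
tool_pos: [0.6168, -0.0195, 0.1688]
orientation: [-180.0, -0.0, 15.0]
wrist_force: [-0.2, -0.3, -1.2]
width: 0.0291
finger_force: 64.1
```

>>> step_arm:
  steps:
    - [0,0,0,0,0,0.3,-1]
    - [0,0,0,0,0,0.3,-1]
    - [0,0,0,0,0,0,1]
    - [0,0,0,0,0,0,1]
    - [0,0,0,0,0,0,1]
    - [0,0,0,0,0,0,1]
    - [0,0,0,0,0,0,1]
    - [0,0,0,0,0,0,1]

```text
time: 43.45
tool_pos: [0.6168, -0.0196, 0.1683]
orientation: [180.0, 0.0, 15.0]
wrist_force: [0.3, -0.3, -0.1]
width: 0.0857
finger_force: 0.0
```

>>> step_arm:
  steps:
    - [0,0,0,0,0,-20,1]
    - [0,0,0,0,0,-35,1]
    - [0,0,0,0,0,-40,1]
    - [0,0,0,-30,0,-15,1]
    - [0,0,0,-40,0,0,1]
    - [0,0,0,-30,0,0,1]
    - [0,0,0,0,0,0,1]
    - [0,0,0,0,0,0,1]

```text
time: 44.45
tool_pos: [0.5206, -0.0454, 0.2784]
orientation: [180.0, -0.0, 15.0]
wrist_force: [0.1, 0.7, 0.0]
width: 0.0855
finger_force: 0.0
```

```bash
python3 chk.py "[(.18,.0805),(.22,.0805),(.17,.1065),(.21,.1065),(.16,.1325),(.20,.1325)]"
python3 - <<'E'
from h import *
from cell import cams
go((.5,0,.3),15)
c=cams.capture("scene"); cv2.imwrite("pics/end.png",cv2.resize(c["color"][150:350,180:440],None,fx=3,fy=3))
E
```

```text
z 0.18 [668.9  -6.6 120.2  31.3 -74.1] centre along/across -0.6 0.4 327
z 0.2199 [669.5  -6.5  29.9  29.4 -74.6] centre along/across 0.4 0.5 108
z 0.17 [639.9 -15.1 100.2  26.8 -70.5] centre along/across -2.4 -0.2 122
z 0.2103 [642.  -16.1  32.2  22.2 -63.9] centre along/across -1.2 -0.9 59
z 0.1604 [615.4 -21.7  79.6  22.2 -75.5] centre along/across -4.0 -0.1 78
z 0.2001 [619.8 -20.4  31.4  29.9  14.3] centre along/across 0.7 0.0 61
t 44.5 pos [520.8 -45.4 278.2] rpy [180.    -0.    15.04] F [-0.45 -0.7   0.18] w 0.0857 | shift [ -8.3 -49.2 -21.8] turn z 0.04 q [ -9.    2.3  75.7   0.  102.   65.9]
```

View pics/end.png

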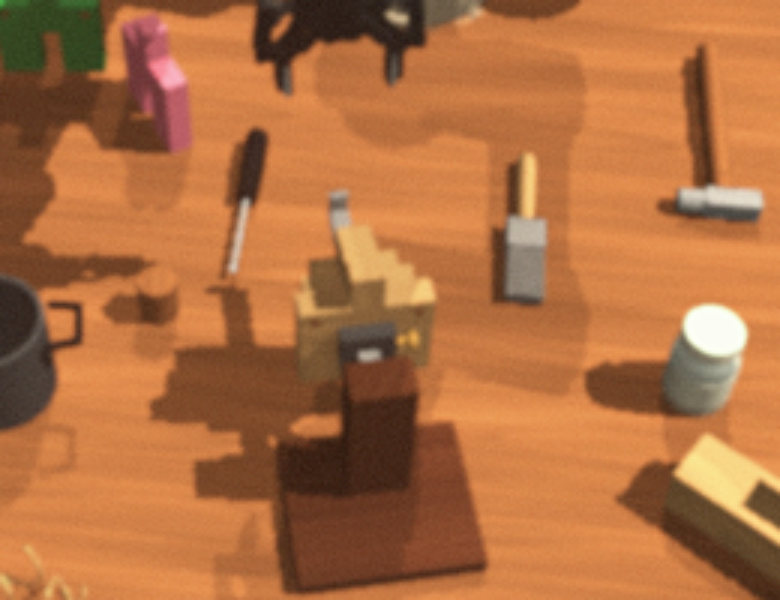

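The three cauls hang nested and square on the arm at (365,280), against the collar at (367,342). The gripper is clear and the bystanders are in place. Handing in.

```bash
python3 -c "
from cell import bot
print(bot.close_job())"
```

```text
the job is handed in; nothing more can be done
None
```

The large, medium and small cauls hang on the arm in that order, each pressed home with contact felt and then released; I handed the job in at about 44.5 s, and the hand-in returned no verdict.

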